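Free the glued file from the mystery-thread clamp and cure it

ROBOT

A 7-joint arm with a two-finger parallel gripper is mounted at the origin on the work surface. World frame = base frame: x ahead of the robot, y to its left, z up, the work surface at z = 0. Lengths are in mm, angles in rad, forces in N, time in s.
With the tool pointing down it reaches from about 400 to 850 mm from the base axis. Payload 6.9 kg.
Tool frame: the origin (TCP) lies midway between the tips of the shut fingers; the grasp point (between the pads) lies 19 mm behind it; z points along the fingers, y is the line along which they close (so a half turn about z gives the same grasp; the last joint's range is limited). The gripper opens to 85 mm and grips with 20 to 120 N. Pads are 22 mm wide; open, the fingers measure 114 mm over their backs; the gripper's body (76 mm by 85 mm) begins 54 mm behind the grasp point. The pads swing forward as they close: fully open they stand 13 mm farther back than shut.
Start: joints at [1.353, 0.507, -0.238, 1.5, 0.126, 1.149, -0.155], TCP at [198.827, -592.519, 231.275] pointing down, gripper open.
Joint ranges: [-3.08, 3.08], [-0.24, 2.05], [-1.43, 1.35], [0, 2.5], [-1.52, 4.66], [0.17, 1.96], [-2.89, 2.89]. Speed limits (rad/s): [2.39, 2.39, 3.14, 3.14, 3.14, 3.14, 3.14].

INTERFACE

Orientations are given as a rotation vector (axis times angle).
In Python, from rig import ctrl gives the robot as it stands. The module is installed in compiled form; this text tells all that it offers.
- The arm moves only by the tool carry_out, never from a script. Its argument "steps" is a list of rows, each a list of 3 entries, a list of its own where there are three numbers: the turn, a rotation vector about the tool's x, y, z in degrees, then the shift along the tool's x, y, z in mm, then the finger opening in mm, from 0 to 85.4. In form: [[[rx, ry, rz], [tx, ty, tz], claw], ...]. A call has 1 to 20 rows; each row shifts and turns the commanded pose from where the row before left it, along the tool's axes as they then stand; what a row does not reach is not made up. A row lasts 1/10 s, in which the tool goes at most 50 mm and 8.59 degrees, less where a joint would pass 70% of its speed; a pose out of reach is approached as far as the arm can. A call with a gripper value outside its range is refused whole. The fingers move at their own pace and stop on an object; "force" is the grip in N (left out, the last holds). Time passes only in rows, so rows that do not move let the fingers close. It gives the time, the measured TCP pose, the force, the opening and the grip force at its end, in the units of the state.
- ctrl.sense(): the state, without advancing time (a new reading comes with each control period).
- ctrl.capture(name): name is "scene" or "side" or "wrist"; returns a dict with "img" (384x512x3 uint8, blue, green, red), "z_map" (384x512 float32, mm along the optical axis (not along the pixel's ray), 0 where there is no reading), "fx", "fy", "cx", "cy" (pixels), "extrinsics" (4x4, takes a point from camera to world coordinates); the wrist camera has in their place "mount" (4x4, takes a point from camera to tool coordinates, whose origin is the TCP and whose axes are the flange's). Camera axes: x right, y up, looking along -z (the intrinsics and any distortion apply to the point x, -y, -z); pixel columns grow to the right and rows downward; lengths in mm; the calibration is good to about 2 mm. A picture is of the moment at which its call begins: read the wrist's pose just before it.
- ctrl.sign_off(): hands the job in; it is judged then, once.
The state is a dict: "clock": time; "q": joint angles; "joint_velocities": joint speeds; "tau": joint torques, N m; "position": TCP position; "tool_rot": TCP orientation; "ft_force": force on the tool from outside, world axes, zero at the start; "torque": the same for the moment, N m; "opening": opening from 0.0 (shut) to 1.0 (fully open); "finger_force": force on a finger pad.
Only numpy, scipy, OpenCV 4.12 (cv2) and the standard library are available. Lean on these libraries where they do the work, as an engineer would, in place of code of your own. Each camera call takes 0.05 s, during which the arm holds its last target. There are 200 camera calls.

TASK

The file with the blue handle has a freshly glued handle and sits in one of the two screw clamps, one of which has a left-hand thread: feel which way the red bar knob over the blue file gives, and undo it by about a quarter turn, leaving the orange-handled file clamped. Draw the blue file out by its handle, lay it flat on the desk and let go, then take it by its steel blade and slide it, lying flat, handle first and wholly into the mouth of the white curing lamp. With the file let go there, press the green key on the lamp's roof firmly until it gives, then let go, without disturbing the other things on the desk.

Things in the scene. Friction and masses are not known exactly. Their poses are not given: they have to be found in the camera images.
- clamp_a_grip (a point): red bar knob on top of one clamp (the two look alike; at each start either may stand over the blue file): bar 58 long, 14 thick, 24 high, upright on a stem. This point is on its vertical turning axis at the bar's centre, 108 above the desk, 12 below the bar's top; its x axis lies along the bar and turns with it. Under the bar 22 are free above the clamp's grey beam (66 along x by 50).
- clamp_b_grip (a point): red bar knob on top of the other clamp (the two look alike; at each start either may stand over the blue file): bar 58 long, 14 thick, 24 high, upright on a stem. This point is on its vertical turning axis at the bar's centre, 108 above the desk, 12 below the bar's top; its x axis lies along the bar and turns with it. Under the bar 22 are free above the clamp's grey beam (66 along x by 50).
- clamp_a_knob (a joint): turn of that knob in rad: 0 clamped, grows as it is undone, whichever way its thread runs; the stop when undone is at 1.7. The wrong way it stops dead within 0.1. It takes about 0.2 Nm, stays where it is left, and does not rise; the jaw below lifts 5.5 mm per rad.
- clamp_b_knob (a joint): turn of that knob in rad: 0 clamped, grows as it is undone, whichever way its thread runs; the stop when undone is at 1.7. The wrong way it stops dead within 0.1. It takes about 0.2 Nm, stays where it is left, and does not rise; the jaw below lifts 5.5 mm per rad.
- blue_handle (a point): blue plastic handle, 85 long, 26 wide, 22 high; the point is its centre, half-way up. y runs along the file from blade to handle end. File to move: 195 long, about 0.2 kg (most in the blade), flat underside, flush from end to end. At first it overhangs the clamp board, underside 24 above the desk; the knob to undo is the one 118 from this point (along -y).
- blue_neck (a point): point on the blue file where blade meets handle, 7 above the file's underside; 42.5 behind the handle's centre (along -y of the file).
- blue_blade (a point): steel blade of the blue file: square bar 14 by 14, 110 long, teeth on top. This point lies 70 from the neck, 40 from the tip, half-way up the blade. While clamped the blade lies under the jaw and between the clamp's posts (gap 30 wide) and can leave only along +y of the file; it is clear of clamp and board after 80 of travel, and may then be lifted.
- orange_handle (a point): orange plastic handle, 85 long, 26 wide, 22 high; the point is its centre, half-way up. y runs along the file from blade to handle end. File of the same size, in the other clamp; it must stay clamped.
- orange_neck (a point): point on the orange file where blade meets handle.
- board: fixed dark wooden clamp board 270 (x) by 90 (y) by 24 high; origin at the centre of its underside. A clamp stands at x = -65 and one at x = +65, knob bars at first along x; the files lie along its y axis, handles out over the +y edge (handle's centre at y = 117.5).
- lamp: fixed white curing lamp, a bottomless tunnel standing on the desk, 160 (x) by 140 (y) by 75 high; origin at the centre of its underside. Its mouth is the face at y = -70, open downwards to the desk, 128 wide, 57 high, 126 deep; the +y end is closed. The file goes in along the lamp's +y.
- key_top (a point): top face of the green membrane key on the lamp's roof: disc of 30 diameter standing 3 above the roof (78 above the desk). It is pressed straight down and gives by at most 2; it registers at about 4.5 N and is fully down at 6 N.
- key (a joint): key travel in m, 0 up, 0.002 fully down; registers above 0.0012.
- pot: bystander: clear pot with lid, 52 across, 35 high; origin under its centre
- toothbrush: bystander: blue brush 170 long, lying along its x; origin at its underside
- scalpel: bystander: steel scalpel 120 long, lying along its x; origin at its underside
- phone: bystander: black phone 75 by 150 by 9; origin under its centre
- wax_pen: bystander: white pen tool 150 long, 20 high, lying along its x; origin at its underside

How it is judged (in metres and radians):
On the way, in this order (a step that is already met when the one before it is completed fails the run):
1. the clamp over the blue file is undone (knob more than 1.0 rad) with the file still in it (distance of blue_neck from where it was at the start of the episode below 0.015 m and ((horizontal distance between clamp_a_grip and blue_neck below 0.11 m and value of joint clamp_a_knob above 1 rad) or (horizontal distance between clamp_b_grip and blue_neck below 0.11 m and value of joint clamp_b_knob above 1 rad))), for 0.1 s.
2. the blue file lies flat on the desk, out of the clamp and let go (height (world z) of blue_neck below 0.014 m and angle between blue_handle's own z axis and vertical below 0.15 rad and distance of blue_neck from where it was at the start of the episode above 0.09 m and contact force between the fingers and blue below 0.05 N and linear speed of blue below 0.03 m/s), for 0.2 s.
3. the blue handle is wholly inside the lamp, flat, and let go (y of blue_neck in the frame of lamp above -0.07 m and x of blue_handle in the frame of lamp between -0.06 and 0.06 m and y of blue_handle in the frame of lamp between -0.04 and 0.06 m and height (world z) of blue_handle below 0.02 m and angle between blue_handle's own z axis and vertical below 0.2 rad and contact force between the fingers and blue below 0.05 N), for 0.1 s.
4. the key is pressed until it registers (value of joint key above 0.0012 m), for 0.05 s.
At the end, for the whole second after the job is handed in: the blue file lies flat on the desk, at rest and released, with its handle wholly in the lamp (neck past the plane of the mouth), and the key is up again (all of step 3 and linear speed of blue below 0.02 m/s and value of joint key below 0.0005 m); the robot touches nothing.
It fails at once if the clamp over the orange file is undone (more than 0.4 rad) or that file moved by more than 10 mm (distance of orange_neck from where it was at the start of the episode above 0.01 m or (horizontal distance between clamp_a_grip and orange_neck below 0.11 m and value of joint clamp_a_knob above 0.4 rad) or (horizontal distance between clamp_b_grip and orange_neck below 0.11 m and value of joint clamp_b_knob above 0.4 rad)).
It fails at once if the key is pressed while the blue handle is not in the lamp (value of joint key above 0.0012 m and not (y of blue_neck in the frame of lamp above -0.08 m)).
It fails at once if a bystander is moved by more than 30 mm (distance of any of pot, toothbrush, scalpel, phone, wax_pen from where it was at the start of the episode above 0.03 m).
It also fails if it takes over 64 s, if anything falls off the work surface, if the arm or the gripper's body presses on something with over 40 N, if the wrist force passes 120 N, or if a joint passes its speed limit or range.

## Working session

There is one attempt and no reset: what is moved stays moved. The work goes in short steps, Python scripts to look and compute and a tool call to move; the robot and the scene stay as the last step left them, time stands still between calls to the robot, and variables do not carry over. Pictures are saved under pics/ and viewed, at most 10 in all, crops included, and the job is handed in when it is done.

Besides the shell and the picture viewer there is one more tool, called after "Call:" in YAML: its name, and indented under it one key for each argument. carry_out: Moves the arm, as the interface text tells. Its arguments: {"type":"object","properties":{"steps":{"type":"array","items":{"type":"array"}},"force":{"type":"number"}},"required":["steps"]}

```bash
mkdir -p pics; cat > h.py <<'E'
import numpy as np, cv2
from scipy.spatial.transform import Rotation as R
from rig import ctrl
def snap(name,fn=None):
    s=ctrl.sense(); c=ctrl.capture(name)
    if name=='wrist':
        T=np.eye(4);T[:3,:3]=R.from_rotvec(s['tool_rot']).as_matrix();T[:3,3]=s['position'];c['E']=T@c['mount']
    else: c['E']=c['extrinsics']
    if fn: cv2.imwrite('pics/'+fn,c['img']); np.savez('pics/'+fn+'.npz',**c)
    return c
def cloud(c):
    z=c['z_map'];v,u=np.mgrid[:z.shape[0],:z.shape[1]]
    P=np.stack([(u-c['cx'])/c['fx']*z,-(v-c['cy'])/c['fy']*z,-z,np.ones_like(z)],-1)
    return (P@np.asarray(c['E']).T)[...,:3]
E
python3 - <<'E'
from h import *
s=ctrl.sense();print(s)
a=snap('scene','s.png');b=snap('side','d.png')
for c in(a,b):print(c['E'],c['fx'],c['fy'],c['cx'],c['cy'],c.keys())
cv2.imwrite('pics/s1.png',cv2.resize(a['img'],(800,600)));cv2.imwrite('pics/d1.png',cv2.resize(b['img'],(800,600)))
E
```

```text
{'clock': 0.0, 'q': array([ 1.3524984 ,  0.50834413, -0.23752884,  1.50113644,  0.12569457,
        1.14887013, -0.15475315]), 'joint_velocities': array([-2.41333632e-04,  3.63427989e-05,  6.78752747e-05,  3.00637466e-03,
        2.93474819e-04,  2.27534267e-04, -2.08235290e-04]), 'tau': array([-9.84200778e-04, -6.20597649e+01, -2.18738906e+00, -2.49657387e+01,
        1.26112474e-02,  1.18582713e-02, -4.04255411e-05]), 'position': array([ 198.62963113, -592.07506713,  230.42464199]), 'tool_rot': array([-3.09877360e+00, -5.06222774e-01,  4.81663011e-04]), 'ft_force': array([0.40186798, 0.53090942, 0.10080512]), 'torque': array([0.03229219, 0.00030177, 0.02460928]), 'finger_force': 0.0, 'opening': 1.0009171352728181}
[[-4.68625861e-01 -5.81469248e-01  6.65043845e-01  1.19685551e+03]
 [ 8.83250388e-01 -3.22110716e-01  3.40754222e-01  3.54756561e+02]
 [ 1.60796476e-02  7.47086474e-01  6.64532350e-01  7.38650776e+02]
 [ 0.00000000e+00  0.00000000e+00  0.00000000e+00  1.00000000e+00]] 372.81379328943535 372.81379328943535 254.97056716502854 187.4091521441489 dict_keys(['img', 'z_map', 'fx', 'fy', 'cx', 'cy', 'extrinsics', 'E'])
[[-9.60854627e-01  1.51798873e-01 -2.31766022e-01  3.10972586e+02]
 [-2.76215753e-01 -5.89853856e-01  7.58799899e-01  6.71177482e+02]
 [-2.15231123e-02  7.93113820e-01  6.08693046e-01  6.29498247e+02]
 [ 0.00000000e+00  0.00000000e+00  0.00000000e+00  1.00000000e+00]] 364.90899726097103 364.90899726097103 253.2399337254067 188.21940436548704 dict_keys(['img', 'z_map', 'fx', 'fy', 'cx', 'cy', 'extrinsics', 'E'])
```

View pics/s1.png

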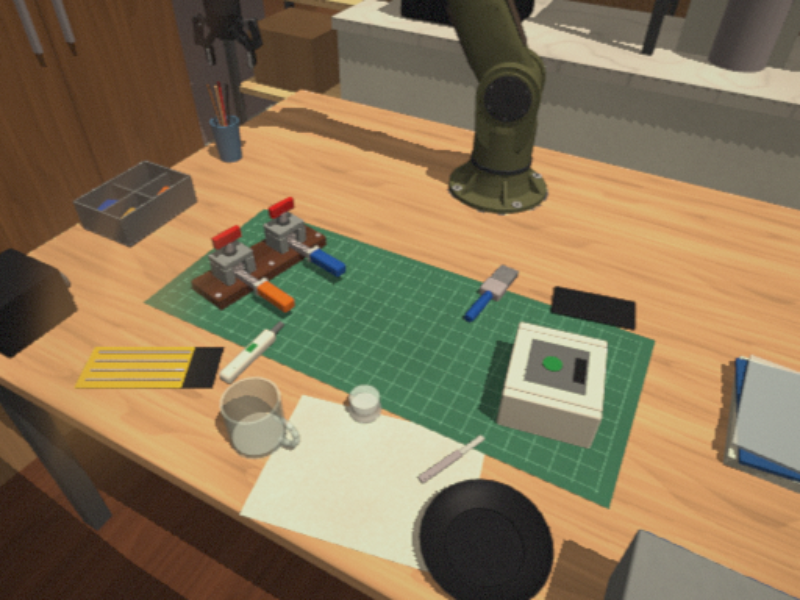

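View pics/d1.png

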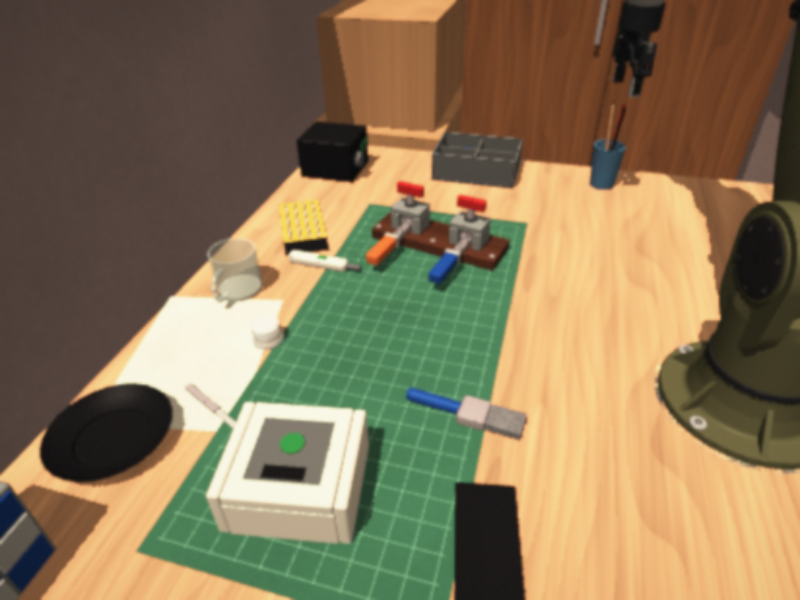

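The views show the orange file (scene px ~(270,293)) and the blue file (~(328,260)) in the clamps, with the red knobs at (226,237) and (281,207). The lamp is at (555,365) with its mouth hidden, so facing away from the side camera, and the brush lies at (490,292).

```bash
cat > m.py <<'E'
from h import *
for n in('s.png','d.png'):
    c=dict(np.load('pics/'+n+'.npz'));P=cloud(c);hsv=cv2.cvtColor(c['img'],cv2.COLOR_BGR2HSV)
    H,S,V=[hsv[...,i].astype(int) for i in range(3)];X,Y,Z=P[...,0],P[...,1],P[...,2]
    ok=(c['z_map']>0)&(X>200)&(X<950)&(abs(Y)<500)
    M={'red':((H<6)|(H>174))&(S>150)&(V>80)&(Z>85)&(Z<135),'blue':(H>100)&(H<125)&(S>130)&(Z>5)&(Z<70),'orange':(H>5)&(H<14)&(S>190)&(Z>35)&(Z<60),
     'green':(H>50)&(H<75)&(S>150)&(Z>70)&(Z<90),'roof':(Z>68)&(Z<86)&(Y>0),'steel':(S<60)&(Z>30)&(Z<45)&(Y<-100),'beam':(S<60)&(Z>50)&(Z<90)&(Y<-100)}
    for k,m in M.items():
        k2,l,st,ce=cv2.connectedComponentsWithStats((m&ok).astype(np.uint8))
        for i in range(1,k2):
            if st[i,4]<25: continue
            p=P[l==i]; r=cv2.minAreaRect(p[:,:2].astype(np.float32))
            print(n,k,st[i,4],ce[i].round(),np.median(p,0).round(),'z',np.percentile(p[:,2],[3,97]).round(),'rect',np.round(r[0]),np.round(r[1]),round(r[2],1))
E
python3 m.py
```

```text
s.png red 118 [180. 133.] [ 460. -284.  111.] z [ 99. 119.] rect [ 455. -284.] [12. 59.] 76.3
s.png red 141 [145. 151.] [ 584. -312.  112.] z [ 99. 119.] rect [ 582. -313.] [13. 57.] 78.0
s.png blue 201 [210. 168.] [ 487. -162.   43.] z [30. 46.] rect [ 483. -166.] [74. 27.] 78.3
s.png blue 139 [305. 196.] [438. 128.  17.] z [ 8. 20.] rect [429. 127.] [16. 82.] 85.3
s.png orange 191 [176. 189.] [ 613. -192.   44.] z [36. 46.] rect [ 610. -195.] [72. 25.] 78.3
s.png green 71 [353. 232.] [564. 294.  78.] z [76. 79.] rect [565. 294.] [23. 24.] 14.4
s.png roof 3096 [356. 237.] [575. 304.  75.] z [71. 78.] rect [564. 301.] [161. 140.] 9.7
s.png roof 48 [395. 368.] [836. 451.  78.] z [70. 85.] rect [834. 451.] [ 1. 58.] 89.9
s.png steel 166 [187. 156.] [ 468. -264.   37.] z [30. 44.] rect [ 481. -258.] [83. 76.] 48.0
s.png steel 177 [153. 176.] [ 594. -292.   37.] z [31. 44.] rect [ 607. -288.] [80. 78.] 46.2
s.png beam 301 [181. 145.] [ 467. -279.   71.] z [52. 82.] rect [ 456. -288.] [55. 68.] 78.1
s.png beam 357 [147. 164.] [ 592. -306.   71.] z [52. 83.] rect [ 582. -314.] [51. 67.] 78
[... 496 characters left out ...]
-186.   43.] z [36. 46.] rect [ 602. -191.] [71. 26.] 80.2
d.png green 102 [187. 283.] [561. 294.  77.] z [76. 79.] rect [561. 293.] [22. 23.] 76.1
d.png roof 5488 [186. 292.] [555. 312.  74.] z [71. 77.] rect [559. 302.] [160. 141.] 9.8
d.png roof 246 [  9. 340.] [795. 475.  77.] z [69. 84.] rect [795. 475.] [ 7. 49.] 3.1
d.png steel 128 [261. 145.] [ 580. -294.   37.] z [31. 44.] rect [ 567. -286.] [74. 57.] 19.6
d.png steel 141 [298. 155.] [ 456. -261.   37.] z [31. 45.] rect [ 456. -260.] [105.  60.] 60.9
d.png beam 252 [263. 134.] [ 571. -300.   71.] z [52. 82.] rect [ 578. -311.] [47. 68.] 78.1
d.png beam 288 [301. 144.] [ 446. -271.   71.] z [52. 83.] rect [ 449. -283.] [47. 67.] 78.0
```

```bash
python3 - <<'E'
from h import *
c=dict(np.load('pics/s.png.npz'));P=cloud(c)
for u,v in [(145,75),(143,58),(85,130),(110,108)]: print(u,v,P[v,u].round())
m=(P[...,0]>150)&(P[...,0]<700)&(P[...,1]<-150)&(P[...,1]>-620)&(P[...,2]>120)&(P[...,2]<400)&(c['z_map']>0)
print(m.sum(),P[m].min(0),P[m].max(0))
E
```

```text
145 75 [ 199. -638.  107.]
143 58 [ -920. -1738.  -457.]
85 130 [ 514. -646.   36.]
110 108 [ 318. -735.   -2.]
838 [ 166.09962546 -619.96404715  120.23793141] [ 601.09580034 -282.06654974  389.11262555]
```

Call:
carry_out:
  steps:
    - [[0,0,0],[28,-17.5,0],85]
    - [[0,0,0],[28,-17.5,0],85]
    - [[0,0,0],[28,-17.5,0],85]
    - [[0,0,0],[28,-17.5,0],85]
    - [[0,0,0],[28,-17.5,0],85]
    - [[0,0,0],[28,-17.5,0],85]
    - [[0,0,0],[28,-17.5,0],85]
    - [[0,0,0],[28,-17.5,0],85]
    - [[0,0,0],[28,-17.5,0],85]
    - [[0,0,0],[28,-17.5,0],85]
    - [[0,0,0],[28,-17.5,0],85]
    - [[0,0,0],[28,-17.5,0],85]
    - [[0,0,7.75],[0,0,0],85]
    - [[0,0,7.75],[0,0,0],85]
    - [[0,0,7.75],[0,0,0],85]
    - [[0,0,7.75],[0,0,0],85]
    - [[0,0,0],[0,0,0],85]
    - [[0,0,0],[0,0,0],85]
  force: 60

```text
clock: 1.9
position: [450.5, -286.3, 231.1]
tool_rot: [-3.124, 0.334, 0.001]
ft_force: [0.6, -0.2, 0.5]
opening: 0.989
finger_force: 0.0
```

```bash
cat >> h.py <<'E'
def tool(d):  # world vector -> tool axes
    s=ctrl.sense(); return R.from_rotvec(s['tool_rot']).inv().apply(d)
E
python3 - <<'E'
from h import *
snap('wrist','w0.png')
c=dict(np.load('pics/w0.png.npz'));cv2.imwrite('pics/w0b.png',cv2.resize(c['img'],(640,480)))
E
sed -i "s/('s.png','d.png')/sys.argv[1:]/;1i import sys" m.py; python3 m.py w0.png
```

```text
File "m.py", line 3
    for n insys.argv[1:]:
          ^^^^^
SyntaxError: invalid syntax
```

View pics/w0b.png

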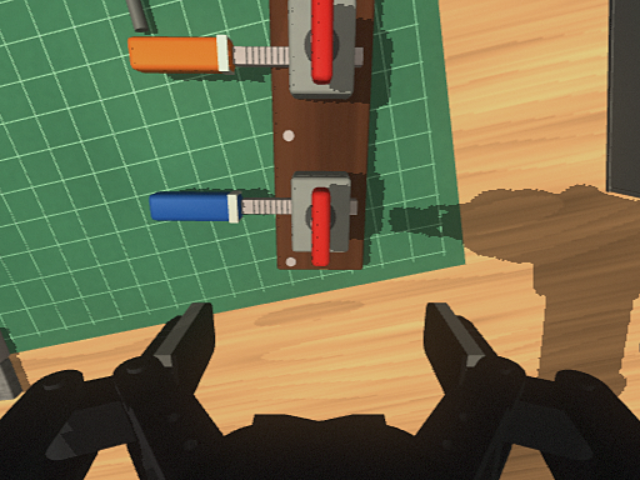

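The wrist view shows the blue file's knob at about (320,227), centred between the open fingers, which sit at x≈190 and 450. The orange knob is at (320,40).

```bash
sed -i "s/insys/in sys/" m.py; python3 m.py w0.png
```

```text
w0.png red 1088 [257.  32.] [ 576. -315.  119.] z [116. 121.] rect [ 575. -315.] [13. 47.] 77.4
w0.png red 849 [256. 182.] [ 456. -289.  119.] z [116. 120.] rect [ 454. -289.] [13. 57.] 77.5
w0.png blue 1406 [151. 165.] [ 482. -170.   45.] z [37. 47.] rect [ 481. -169.] [72. 26.] 77.7
w0.png blue 49 [191. 164.] [ 473. -215.   40.] z [31. 43.] rect [ 471. -214.] [ 1. 20.] 78.4
w0.png orange 700 [140.  45.] [ 602. -199.   44.] z [38. 46.] rect [ 606. -197.] [72. 26.] 76.8
w0.png orange 60 [184.  43.] [ 596. -242.   41.] z [37. 44.] rect [ 597. -242.] [ 2. 22.] 77.1
w0.png steel 705 [208.  44.] [ 591. -267.   38.] z [33. 39.] rect [ 592. -266.] [47. 14.] 77.7
w0.png steel 103 [286.  45.] [ 573. -346.   37.] z [35. 39.] rect [ 573. -347.] [ 7. 13.] 79.2
w0.png steel 42 [256.  78.] [ 548. -309.   36.] z [34. 38.] rect [ 548. -309.] [45.  0.] 77.6
w0.png steel 79 [256. 138.] [ 486. -295.   40.] z [31. 44.] rect [ 486. -295.] [46.  0.] 77.4
w0.png steel 25 [187. 155.] [ 484. -213.   39.] z [30. 45.] rect [ 484. -213.] [8. 3.] 52.7
w0.png steel 488 [213. 165.] [ 466. -239.   37.] z [33. 39.] rect [ 465. -238.] [47. 14.] 77.4
w0.png steel 73 [282. 165.] [ 448. -319.   37.] z [31. 39.] rect [ 447. -319.] [ 6. 14.] 72.1
w0.png beam 2820 [257.  40.] [ 578. -312.   73.] z [70. 79.] rect [ 579. -316.] [50. 63.] 77.6
w0.png beam 2053 [256. 167.] [ 461. -292.   73.] z [58. 79.] rect [ 454. -288.] [49. 65.] 77.2
```

Call:
carry_out:
  steps:
    - [[0,0,0],[3.5,0,20],85]
    - [[0,0,0],[0,0,20],85]
    - [[0,0,0],[0,0,20],85]
    - [[0,0,0],[0,0,20],85]
    - [[0,0,0],[0,0,20],85]
    - [[0,0,0],[0,0,20],85]
    - [[0,0,0],[0,0,12],85]
    - [[0,0,0],[0,0,10],85]
    - [[0,0,0],[0,0,0],85]
    - [[0,0,0],[0,0,0],10]
    - [[0,0,0],[0,0,0],5]
    - [[0,0,0],[0,0,0],5]
    - [[0,0,0],[0,0,0],5]
    - [[0,0,0],[0,0,0],5]
    - [[0,0,0],[0,0,0],5]
    - [[0,0,0],[0,0,0],5]
  force: 50

```text
clock: 3.55
position: [454.0, -288.2, 89.8]
tool_rot: [3.122, -0.342, 0.001]
ft_force: [-1.3, -2.9, 6.0]
opening: 0.161
finger_force: 50.3
```

```bash
python3 -c "
from h import *
s=ctrl.sense();print(s['position'],s['q'],s['torque'],s['ft_force'],s['opening'],s['finger_force'])"
```

```text
[ 454.01240683 -288.22869543   89.81351711] [ 0.63440654  0.53292648 -0.17145374  1.91518292  0.13577587  0.7033047
 -1.40618389] [-0.6339669   0.43540634 -0.06174167] [-1.30746294 -2.85999742  6.01633158] 0.1606234497712051 50.333472937345505
```

Call:
carry_out:
  steps:
    - [[0,0,-4],[0,0,0],5]
    - [[0,0,-4],[0,0,0],5]
    - [[0,0,-4],[0,0,0],5]
    - [[0,0,0],[0,0,0],5]
    - [[0,0,0],[0,0,0],5]

```text
clock: 4.05
position: [454.0, -288.2, 89.8]
tool_rot: [3.14, -0.013, 0.001]
ft_force: [-1.3, -2.0, 5.4]
opening: 0.159
finger_force: 50.4
```

```bash
python3 -c "
from h import *
s=ctrl.sense();print(s['position'],s['tool_rot'],s['q'][6],s['torque'],s['ft_force'],s['opening'],s['finger_force'])
snap('wrist','w1.png')"; python3 m.py w1.png|grep red
```

```text
[ 453.98725272 -288.18729111   89.80248887] [ 3.14039222e+00 -1.30811162e-02  9.46437056e-04] -1.2446918157954145 [-0.62021778  0.40990826  0.02737062] [-1.29210508 -1.9532112   5.43910836] 0.15930190501666838 50.359957069158554
w1.png red 1712 [316.  20.] [ 556. -311.  118.] z [103. 120.] rect [ 558. -311.] [14. 13.] 76.3
w1.png red 3538 [255. 264.] [ 461. -289.  119.] z [105. 120.] rect [ 454. -289.] [57. 15.] 0.3
```

The bar turned with the gripper (12.5° → 0.3° yaw), past the 0.1 rad stop, so counter-clockwise undoes it. I'll continue that way.

Call:
carry_out:
  steps:
    - [[0,0,-7],[0,0,0],5]
    - [[0,0,-7],[0,0,0],5]
    - [[0,0,-7],[0,0,0],5]
    - [[0,0,-7],[0,0,0],5]
    - [[0,0,-7],[0,0,0],5]
    - [[0,0,-7],[0,0,0],5]
    - [[0,0,-7],[0,0,0],5]
    - [[0,0,-7],[0,0,0],5]
    - [[0,0,-7],[0,0,0],5]
    - [[0,0,-7],[0,0,0],5]
    - [[0,0,0],[0,0,0],5]
    - [[0,0,0],[0,0,0],5]

```text
clock: 5.3
position: [453.9, -288.1, 89.8]
tool_rot: [2.58, 1.791, -0.001]
ft_force: [-1.5, -1.9, 6.6]
opening: 0.158
finger_force: 50.5
```

```bash
python3 -c "
from h import *
s=ctrl.sense();print(s['position'],s['tool_rot'],s['q'],s['torque'],s['ft_force'],s['opening'],s['finger_force'])
snap('side','d2.png')"; python3 m.py d2.png|grep -E "red|blue|orange"
```

```text
[ 453.93376337 -288.07351407   89.81168243] [ 2.57999702e+00  1.79077917e+00 -5.26313267e-04] [ 0.90435324  0.58356954 -0.58908329  1.91169001  0.45169161  0.77984031
 -0.2935719 ] [-0.55760577  0.3513589   0.08047301] [-1.48928993 -1.92358388  6.64427985] 0.15757268872385413 50.533576011657715
d2.png red 110 [262. 121.] [ 575. -309.  111.] z [100. 119.] rect [ 575. -311.] [13. 52.] 75.9
d2.png red 58 [299. 131.] [ 455. -265.  115.] z [101. 120.] rect [ 457. -278.] [40. 17.] 90.0
d2.png blue 196 [283. 171.] [ 475. -156.   43.] z [30. 46.] rect [ 476. -166.] [75. 26.] 76.6
d2.png blue 266 [276. 256.] [427. 131.  16.] z [ 9. 20.] rect [427. 128.] [19. 76.] 81.7
d2.png blue 377 [ 20. 358.] [795. 479.  27.] z [11. 42.] rect [795. 479.] [43.  6.] 87.9
d2.png orange 72 [244. 161.] [ 596. -181.   41.] z [36. 45.] rect [ 595. -190.] [72. 20.] 65.0
```

Call:
carry_out:
  steps:
    - [[0,0,0],[0,0,0],40]
    - [[0,0,0],[0,0,0],40]
    - [[0,0,0],[0,0,-5],50]
    - [[0,0,0],[0,0,-20],85]
    - [[0,0,0],[0,0,-30],85]
    - [[0,0,0],[0,0,-40],85]
    - [[0,0,0],[0,0,-20],85]
    - [[0,0,-4],[0,0,0],85]
    - [[0,0,-4],[0,0,0],85]
    - [[0,0,0],[0,0,0],85]

```text
clock: 6.35
position: [454.0, -287.0, 204.6]
tool_rot: [-2.448, -1.969, -0.0]
ft_force: [0.8, -0.5, 0.1]
opening: 0.992
finger_force: 0.0
```

```bash
python3 - <<'E'
from h import *
for f,pts in (('s.png',[(233,256),(234,250),(312,179),(330,170),(301,200),(305,280),(270,307),(141,243),(178,209),(158,228)]),('d.png',[(171,211),(262,249),(330,270),(190,167)])):
    c=dict(np.load('pics/'+f+'.npz'));P=cloud(c)
    for u,v in pts: print(f,u,v,P[v,u].round())
w=dict(np.load('pics/w0.png.npz'));print(w['mount'].round(2))
snap('wrist','w2.png')
s=ctrl.sense();print(s['position'],s['tool_rot'],s['q'])
E
python3 m.py w2.png | grep -E "red|blue|oran|steel"
```

```text
s.png 233 256 [731.  62.  34.]
s.png 234 250 [716.  56.  36.]
s.png 312 179 [361. 117.  19.]
s.png 330 170 [271. 145.   1.]
s.png 301 200 [460. 124.  18.]
s.png 305 280 [691. 231.   3.]
s.png 270 307 [793. 191.   6.]
s.png 141 243 [ 785. -178.   -0.]
s.png 178 209 [ 651. -160.   13.]
s.png 158 228 [ 736. -160.   18.]
d.png 171 211 [710.  71.  36.]
d.png 262 249 [462. 121.  19.]
d.png 330 270 [308. 139.  15.]
d.png 190 167 [ 764. -158.    8.]
[[   0.      0.96    0.29   74.91]
 [   1.     -0.      0.      0.32]
 [   0.      0.29   -0.96 -142.08]
 [   0.      0.      0.      1.  ]]
[ 453.92225059 -287.03429495  204.39016377] [-2.45006698e+00 -1.96589569e+00 -4.41774697e-04] [ 0.99633761  0.45874238 -0.71239472  1.76960921  0.34163353  1.04075788
 -0.05891484]
w2.png red 1064 [255. 194.] [ 455. -285.  119.] z [111. 121.] rect [ 454. -288.] [57. 14.] 69.8
w2.png red 1469 [406. 195.] [ 578. -313.  118.] z [101. 120.] rect [ 580. -315.] [14. 58.] 78.3
w2.png blue 2182 [255.  51.] [ 481. -168.   45.] z [42. 47.] rect [ 480. -169.] [74. 25.] 78.5
w2.png orange 2153 [389.  54.] [ 604. -198.   45.] z [37. 47.] rect [ 606. -196.] [74. 26.] 77.9
w2.png orange 41 [382. 103.] [ 595. -242.   42.] z [38. 46.] rect [ 596. -242.] [ 1. 20.] 77.7
w2.png steel 41 [369.  98.] [ 585. -234.   37.] z [31. 45.] rect [ 585. -235.] [7. 2.] 77.8
w2.png steel 674 [255. 130.] [ 464. -241.   37.] z [36. 39.] rect [ 464. -242.] [54. 13.] 77.8
w2.png steel 828 [377. 131.] [ 589. -269.   37.] z [31. 39.] rect [ 590. -270.] [54. 15.] 77.6
w2.png steel 34 [234. 153.] [ 437. -259.   35.] z [31. 42.] rect [ 437. -260.] [ 4. 17.] 60.3
w2.png steel 34 [276. 153.] [ 481. -269.   39.] z [32. 44.] rect [ 482. -269.] [ 1. 17.] 80.8
w2.png steel 211 [344. 170.] [ 550. -303.   38.] z [31. 45.] rect [ 550. -306.] [50. 14.] 59.8
w2.png steel 72 [394. 154.] [ 603. -297.   38.] z [31. 45.] rect [ 607. -297.] [17.  5.] 4.9
```

Call:
carry_out:
  steps:
    - [[0,0,0],[35,0,0],85]
    - [[0,0,0],[35,0,0],85]
    - [[0,0,0],[35.5,0,0],85]
    - [[0,0,0],[0,0,30],85]
    - [[0,0,0],[0,0,30],85]
    - [[0,0,0],[0,0,30],85]
    - [[0,0,0],[0,0,30],85]
    - [[0,0,0],[0,0,25],85]
    - [[0,0,0],[0,0,20],85]
    - [[0,0,0],[0,0,10],85]
    - [[0,0,0],[0,0,0],60]
    - [[0,0,0],[0,0,0],10]
    - [[0,0,0],[0,0,0],10]
    - [[0,0,0],[0,0,0],10]
    - [[0,0,0],[0,0,0],10]
    - [[0,0,0],[0,0,0],10]
    - [[0,0,0],[0,0,0],10]
  force: 60

```text
clock: 8.1
position: [477.1, -184.4, 29.8]
tool_rot: [2.448, 1.967, 0.001]
ft_force: [-0.0, -0.0, 5.8]
opening: 0.281
finger_force: 64.4
```

Call:
carry_out:
  steps:
    - [[0,0,0],[5,0,-1],10]
    - [[0,0,0],[10,0,0],10]
    - [[0,0,0],[15,0,0],10]
    - [[0,0,0],[15,0,0],10]
    - [[0,0,0],[15,0,0],10]
    - [[0,0,0],[15,0,0],10]
    - [[0,0,0],[15,0,0],10]
    - [[0,0,0],[15,0,0],10]
    - [[0,0,0],[10,0,0],10]
    - [[0,0,0],[0,0,-10],10]
    - [[0,0,0],[0,0,-15],10]
    - [[0,0,0],[0,0,-10],10]
    - [[0,0,0],[0,0,0],10]

```text
clock: 9.4
position: [502.2, -72.6, 66.7]
tool_rot: [2.449, 1.965, 0.002]
ft_force: [0.4, 0.3, -2.3]
opening: 0.288
finger_force: 63.6
```

```bash
python3 - <<'E'
from h import *
c=snap('scene','s3.png');s=ctrl.sense();print(s['position'],s['tool_rot'],s['q'],s['ft_force'],s['opening'],s['finger_force'])
cv2.imwrite('pics/s3b.png',cv2.resize(c['img'][100:250,100:300],(800,600),interpolation=cv2.INTER_CUBIC))
E
python3 m.py s3.png | grep -E "red|blue|oran|steel"
```

```text
[501.80755898 -72.63797823  65.98297101] [2.44941490e+00 1.96523055e+00 1.28909003e-03] [ 0.48423183  0.58399113 -0.58435579  2.01342719  0.50147682  0.6863127
 -0.63912393] [ 0.06283966 -0.07828007 -3.06003242] 0.28703922963618633 63.55462431907654
s3.png red 95 [180. 132.] [ 461. -279.  115.] z [100. 121.] rect [ 457. -284.] [56. 16.] 69.2
s3.png red 142 [145. 151.] [ 585. -311.  112.] z [ 98. 119.] rect [ 582. -313.] [13. 55.] 74.6
s3.png blue 138 [306. 196.] [436. 128.  16.] z [10. 20.] rect [430. 127.] [18. 83.] 83.2
s3.png orange 190 [176. 189.] [ 613. -190.   44.] z [36. 46.] rect [ 610. -194.] [74. 25.] 77.6
s3.png steel 27 [191. 151.] [ 442. -261.   36.] z [31. 43.] rect [ 441. -264.] [13. 23.] 32.8
s3.png steel 50 [177. 156.] [ 485. -282.   37.] z [31. 45.] rect [ 486. -291.] [14. 51.] 7.2
s3.png steel 178 [153. 176.] [ 594. -291.   37.] z [31. 45.] rect [ 608. -289.] [79. 78.] 44.6
```

View pics/s3b.png

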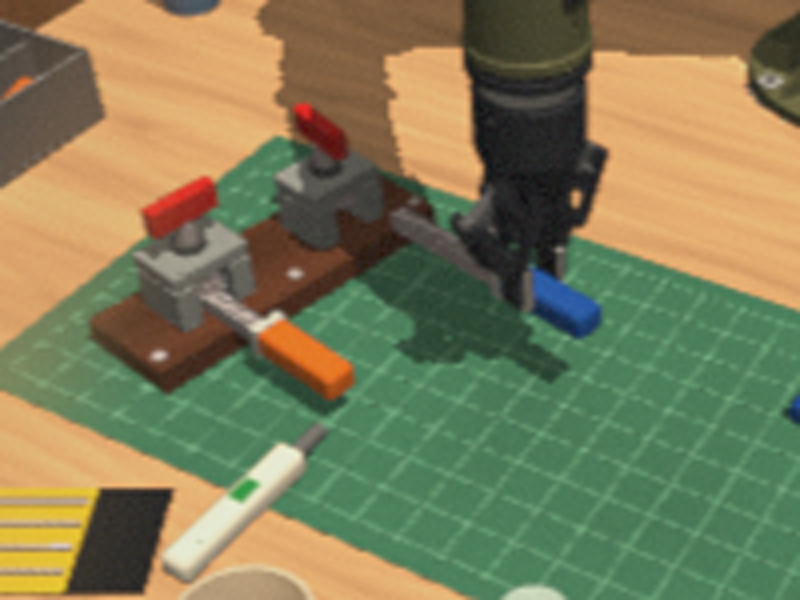

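The file is held level, with its tip at (400,220) clear of the clamp.

Call:
carry_out:
  steps:
    - [[0,0,0],[12,2,0],10]
    - [[0,0,0],[24,4,0],10]
    - [[0,0,0],[24,4,0],10]
    - [[0,0,0],[24,4,0],10]
    - [[0,0,0],[24,4,0],10]
    - [[0,0,0],[24,4,0],10]
    - [[0,0,0],[24,4,0],10]
    - [[0,0,0],[24,4,0],10]
    - [[0,0,0],[24,4,0],10]
    - [[0,0,0],[18,2,0],10]
    - [[0,0,0],[10,1,0],10]
    - [[0,0,-5],[0,0,0],10]
    - [[0,0,-6],[0,0,0],10]
    - [[0,0,-6],[0,0,0],10]
    - [[0,0,-5],[0,0,0],10]
    - [[0,0,0],[0,0,0],10]
    - [[0,0,0],[0,0,0],10]

```text
clock: 11.15
position: [587.4, 146.4, 64.9]
tool_rot: [-2.032, -2.395, 0.001]
ft_force: [-0.2, -0.2, -2.0]
opening: 0.283
finger_force: 63.5
```

```bash
python3 - <<'E'
from h import *
c=snap('wrist','w4.png');s=ctrl.sense();print(s['position'],s['tool_rot'],s['q'],s['opening'])
cv2.imwrite('pics/w4b.png',cv2.resize(c['img'],(640,480)))
E
python3 m.py w4.png
```

```text
[587.41197626 146.45475896  64.97204626] [-2.03166403e+00 -2.39573719e+00  8.55464025e-04] [ 0.11053553  0.71976561 -0.66118625  1.7502563   0.55859966  0.86882536
 -0.63858704] 0.2862882292739448
w4.png blue 88 [256. 149.] [579. 199.  67.] z [64. 69.] rect [579. 199.] [21.  1.] 8.2
w4.png blue 2575 [ 45. 207.] [441. 128.  17.] z [ 7. 20.] rect [436. 125.] [19. 67.] 83.3
w4.png roof 29176 [257.  38.] [571. 246.  74.] z [72. 76.] rect [572. 246.] [160.  30.] 9.9
w4.png roof 9739 [254. 236.] [585. 158.  79.] z [71. 82.] rect [585. 147.] [107.  49.] 82.2
```

View pics/w4b.png

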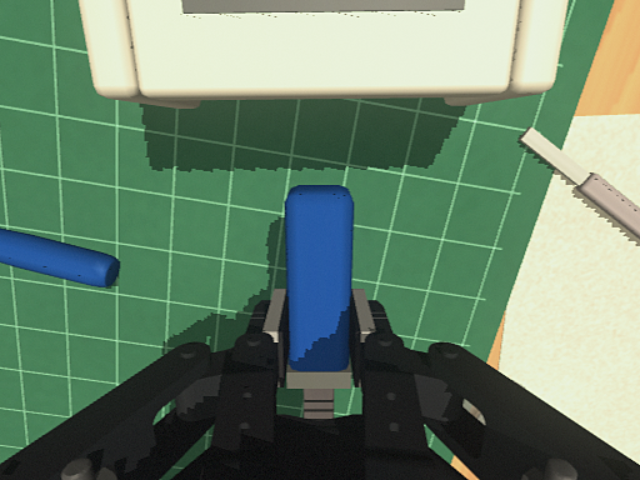

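The mouth faces the file (dark opening at rows 100–165, mouth centre x≈318, handle x≈320), aligned. I'll lay it down.

Call:
carry_out:
  steps:
    - [[0,0,0],[0,0,15],10]
    - [[0,0,0],[0,0,15],10]
    - [[0,0,0],[0,0,14],10]
    - [[0,0,0],[0,0,8],10]
    - [[0,0,0],[0,0,4],10]
    - [[0,0,0],[0,0,2.5],10]
    - [[0,0,0],[0,0,0],10]
    - [[0,0,0],[0,0,0],10]

```text
clock: 12.0
position: [588.0, 146.8, 7.2]
tool_rot: [2.029, 2.398, 0.001]
ft_force: [-0.7, -0.0, -1.8]
opening: 0.284
finger_force: 63.6
```

Call:
carry_out:
  steps:
    - [[0,0,0],[0,0,1.5],10]
    - [[0,0,0],[0,0,0],10]
    - [[0,0,0],[0,0,0],10]

```text
clock: 12.3
position: [588.1, 146.8, 6.6]
tool_rot: [2.028, 2.398, 0.002]
ft_force: [-2.3, -0.9, 8.1]
opening: 0.283
finger_force: 64.7
```

Call:
carry_out:
  steps:
    - [[0,0,0],[0,0,0],35]
    - [[0,0,0],[0,0,0],50]
    - [[0,0,0],[0,0,0],50]
    - [[0,0,0],[0,0,-10],60]
    - [[0,0,0],[0,0,-30],85]
    - [[0,0,0],[0,0,-40],85]
    - [[0,0,0],[0,0,-40],85]
    - [[0,0,0],[-25,0,-30],85]
    - [[0,0,0],[-30,0,0],85]
    - [[0,0,0],[-30,0,0],85]
    - [[0,0,0],[-30,0,0],85]
    - [[0,0,0],[0,0,0],85]
    - [[0,0,0],[0,0,0],85]

```text
clock: 13.6
position: [606.7, 32.5, 155.7]
tool_rot: [-2.031, -2.397, -0.0]
ft_force: [0.7, 0.2, 0.2]
opening: 0.993
finger_force: 0.0
```

```bash
python3 - <<'E'
from h import *
c=snap('wrist','w5.png');s=ctrl.sense();print(s['position'],s['tool_rot'],s['q'],s['opening'])
cv2.imwrite('pics/w5b.png',cv2.resize(c['img'],(640,480)))
P=cloud(c);hsv=cv2.cvtColor(c['img'],cv2.COLOR_BGR2HSV);m=(P[...,2]>8)&(P[...,2]<18)&(hsv[...,1]<90)&(abs(P[...,0]-600)<50)
p=P[m];r=cv2.minAreaRect(p[:,:2].astype(np.float32));print(len(p),r,np.median(p,0))
E
python3 m.py w5.png
```

```text
[606.62474502  33.87211647 155.82569397] [-2.02830648e+00 -2.39864369e+00 -1.44625528e-03] [ 0.34460896  0.62594453 -0.73703832  1.6509283   0.47037884  1.04956375
 -0.37039865] 0.997512016186869
1622 ((616.643798828125, 4.261383056640625), (24.583803176879883, 336.46435546875), 11.972736358642578) [601.1867382   64.2677898   13.46247244]
w5.png blue 2307 [255.  39.] [586. 158.  21.] z [18. 23.] rect [586. 157.] [25. 62.] 9.4
w5.png blue 2195 [76. 50.] [431. 124.  17.] z [10. 20.] rect [428. 125.] [20. 82.] 83.6
w5.png blue 48 [255.  91.] [593. 117.  19.] z [16. 21.] rect [593. 116.] [22.  2.] 9.5
w5.png roof 88 [504. 267.] [838.   4.  70.] z [68. 72.] rect [839.   5.] [9. 8.] 85.2
```

View pics/w5b.png

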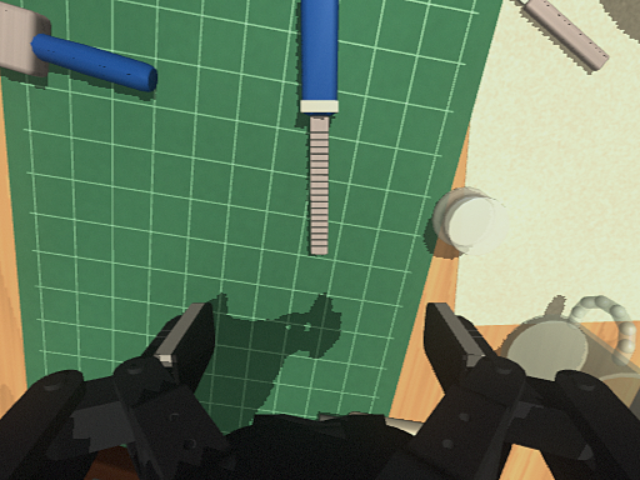

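The file lies straight, blade between (320,115) and (320,253), with the gripper axis at x=320 and the pot clear at (470,220).

Call:
carry_out:
  steps:
    - [[0,0,0],[0,0,30],85]
    - [[0,0,0],[0,0,30],85]
    - [[0,0,0],[0,0,30],85]
    - [[0,0,0],[0,0,30],60]
    - [[0,0,0],[0,0,20],50]
    - [[0,0,0],[0,0,8],50]
    - [[0,0,0],[0,0,3],50]
    - [[0,0,0],[0,0,0],50]
    - [[0,0,0],[0,0,0],5]
    - [[0,0,0],[0,0,0],5]
    - [[0,0,0],[0,0,0],5]
    - [[0,0,0],[0,0,0],5]
    - [[0,0,0],[0,0,0],5]
  force: 50

```text
clock: 14.95
position: [607.4, 33.2, 5.4]
tool_rot: [2.028, 2.397, 0.002]
ft_force: [-0.4, -0.5, 5.9]
opening: 0.144
finger_force: 50.0
```

Call:
carry_out:
  steps:
    - [[0,0,0],[6,0,-0.5],5]
    - [[0,0,0],[12,0,0],5]
    - [[0,0,0],[14,0,0],5]
    - [[0,0,0],[14,0,0],5]
    - [[0,0,0],[14,0,0],5]
    - [[0,0,0],[14,0,0],5]
    - [[0,0,0],[14,0,0],5]
    - [[0,0,0],[14,0,0],5]
    - [[0,0,0],[14,0,0],5]
    - [[0,0,0],[12,0,0],5]
    - [[0,0,0],[9,0,0],5]
    - [[0,0,0],[5,0,0],5]
    - [[0,0,0],[0,0,0],5]
    - [[0,0,0],[0,0,0.5],5]
    - [[0,0,0],[0,0,0],5]

```text
clock: 16.45
position: [583.0, 175.0, 5.4]
tool_rot: [-2.027, -2.4, -0.003]
ft_force: [-2.8, -0.2, 11.2]
opening: 0.144
finger_force: 50.5
```

Call:
carry_out:
  steps:
    - [[0,0,0],[0,0,0],25]
    - [[0,0,0],[0,0,0],45]
    - [[0,0,0],[0,0,0],50]
    - [[0,0,0],[0,0,-10],50]
    - [[0,0,0],[0,0,-30],50]
    - [[0,0,0],[0,0,-35],50]
    - [[0,0,0],[0,0,-40],50]
    - [[0,0,0],[-20,0,-40],50]
    - [[0,0,0],[-30,0,0],50]
    - [[0,0,0],[-30,0,0],50]
    - [[0,0,0],[0,0,0],50]
    - [[0,0,0],[0,0,0],50]

```text
clock: 17.65
position: [596.4, 93.5, 159.7]
tool_rot: [-2.031, -2.397, -0.0]
ft_force: [0.3, 0.4, 0.0]
opening: 0.587
finger_force: 0.0
```

```bash
python3 - <<'E'
from h import *
c=snap('wrist','w6.png');s=ctrl.sense();print(s['position'],s['tool_rot'],s['q'],s['ft_force'])
P=cloud(c);hsv=cv2.cvtColor(c['img'],cv2.COLOR_BGR2HSV);L=(P-[561.5,301.5,0])@np.array([[.986,.168,0],[-.168,.986,0],[0,0,1]]).T
m=(L[...,2]>9)&(L[...,2]<19)&(hsv[...,1]<90)&(abs(L[...,0])<20)&(L[...,1]<-60);p=L[m];print(len(p),p.min(0),p.max(0),np.median(p,0))
cv2.imwrite('pics/w6b.png',cv2.resize(c['img'],(640,480)))
E
python3 m.py w6.png
```

```text
[596.25340501  94.8951355  159.72591848] [-2.02845456e+00 -2.39826618e+00 -1.20005076e-03] [ 0.23913129  0.6132426  -0.72605012  1.65650283  0.4557603   1.04796364
 -0.46203838] [-0.13050265  1.0508733  -0.5322395 ]
1660 [  -7.61418754 -154.10876315   10.86889088] [  6.40068708 -60.0401684   16.13888038] [  -0.82785607 -102.44014164   13.51373567]
w6.png blue 1729 [ 90. 120.] [431. 126.  17.] z [10. 20.] rect [429. 125.] [19. 81.] 83.7
w6.png roof 1754 [251.   3.] [569. 231.  73.] z [68. 75.] rect [574. 232.] [158.   5.] 9.5
w6.png roof 81 [484. 320.] [838.   3.  70.] z [68. 73.] rect [838.   5.] [ 9. 10.] 6.3
```

View pics/w6b.png

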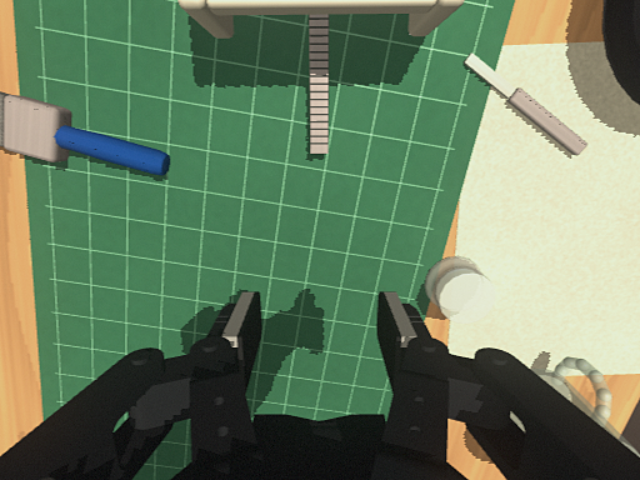

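The handle is fully under the lamp: blade tip at (318,155), i.e. lamp y −154, so the neck is at about −44. Next is the key.

Call:
carry_out:
  steps:
    - [[0,0,0],[15,0,0],0]
    - [[0,0,0],[25,0,0],0]
    - [[0,0,0],[25,0,0],0]
    - [[0,0,0],[25,0,0],0]
    - [[0,0,0],[25,0,0],0]
    - [[0,0,0],[25,0,0],0]
    - [[0,0,0],[25,0,0],0]
    - [[0,0,0],[22,0.5,0],0]
    - [[0,0,0],[15,0,0],0]
    - [[0,0,0],[0,0,20],0]
    - [[0,0,0],[0,0,25],0]
    - [[0,0,0],[0,0,20],0]
    - [[0,0,0],[0,0,8],0]
    - [[0,0,0],[0,0,0],0]
    - [[0,0,0],[0,0,0],0]

```text
clock: 19.2
position: [563.5, 294.5, 87.1]
tool_rot: [-2.028, -2.399, -0.002]
ft_force: [0.8, -0.1, 0.7]
opening: 0.0
finger_force: 0.0
```

Call:
carry_out:
  steps:
    - [[0,0,0],[0,0,2],0]
    - [[0,0,0],[0,0,2],0]
    - [[0,0,0],[0,0,1],0]
    - [[0,0,0],[0,0,1],0]
    - [[0,0,0],[0,0,0],0]

```text
clock: 19.7
position: [563.4, 293.5, 80.3]
tool_rot: [-2.029, -2.399, 0.0]
ft_force: [0.2, -0.3, -0.2]
opening: 0.0
finger_force: 0.0
```

Call:
carry_out:
  steps:
    - [[0,0,0],[0,0,1],0]
    - [[0,0,0],[0,0,1],0]
    - [[0,0,0],[0,0,1],0]
    - [[0,0,0],[0,0,0],0]
    - [[0,0,0],[0,0,0],0]

```text
clock: 20.2
position: [563.5, 293.7, 77.6]
tool_rot: [2.029, 2.399, 0.0]
ft_force: [-0.5, -0.4, 3.0]
opening: -0.001
finger_force: 1.6
```

Call:
carry_out:
  steps:
    - [[0,0,0],[0,0,1],0]
    - [[0,0,0],[0,0,1],0]
    - [[0,0,0],[0,0,0],0]
    - [[0,0,0],[0,0,0],0]

```text
clock: 20.6
position: [563.5, 293.7, 76.1]
tool_rot: [2.029, 2.398, 0.001]
ft_force: [-2.5, -1.6, 9.1]
opening: -0.001
finger_force: 4.8
```

Call:
carry_out:
  steps:
    - [[0,0,0],[0,0,1],0]
    - [[0,0,0],[0,0,0],0]
    - [[0,0,0],[0,0,0],0]

```text
clock: 20.9
position: [563.5, 293.7, 76.0]
tool_rot: [2.028, 2.398, 0.001]
ft_force: [-4.4, -3.3, 16.3]
opening: -0.005
finger_force: 8.2
```

Call:
carry_out:
  steps:
    - [[0,0,0],[0,0,-5],0]
    - [[0,0,0],[0,0,-20],0]
    - [[0,0,0],[0,0,-30],0]
    - [[0,0,0],[0,0,-30],0]
    - [[0,0,0],[0,0,0],0]
    - [[0,0,0],[0,0,0],0]
    - [[0,0,0],[0,0,0],0]

```text
clock: 21.6
position: [563.0, 293.0, 158.1]
tool_rot: [-2.029, -2.398, 0.003]
ft_force: [0.3, -0.4, -0.8]
opening: 0.004
finger_force: 0.0
```

```bash
python3 - <<'E'
from h import *
c=snap('scene','s7.png');cv2.imwrite('pics/s7b.png',cv2.resize(c['img'],(800,600)))
E
python3 m.py s7.png | grep -E "green|orange|red"
```

```text
s7.png red 86 [180. 132.] [ 462. -278.  116.] z [101. 120.] rect [ 456. -286.] [58. 15.] 69.8
s7.png red 141 [145. 151.] [ 584. -311.  112.] z [ 97. 120.] rect [ 581. -313.] [14. 57.] 78.9
s7.png orange 190 [176. 189.] [ 613. -189.   44.] z [36. 47.] rect [ 610. -193.] [73. 26.] 75.9
s7.png green 72 [353. 233.] [564. 294.  78.] z [76. 80.] rect [565. 294.] [23. 24.] 16.0
```

View pics/s7b.png

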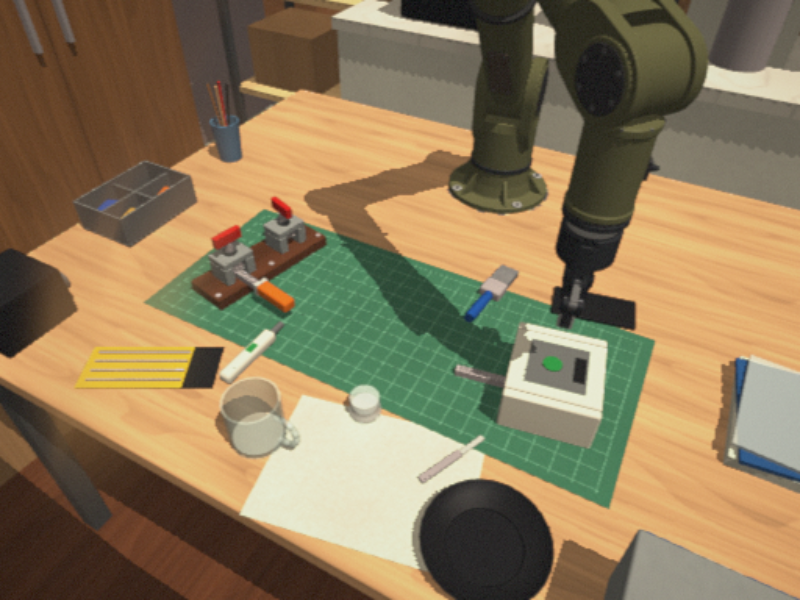

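The blade sticks out of the lamp mouth at (480,375), the key at (552,364) is up again, and everything else is where it started, so I'm handing in.

```bash
python3 -c "
from rig import ctrl
print(ctrl.sign_off())"
```

```text
the job is handed in; nothing more can be done
None
```

The job is handed in, with no verdict returned: the blue file's clamp is undone (counter-clockwise, about 82°), the file lies with its handle wholly in the lamp and is let go, the key was pressed to 16 N and is up again, and the last picture shows the orange file still clamped and nothing else visibly moved.

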